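# Hold the laser shutter open for a power reading

## Robot

A 6-joint arm with a two-finger parallel gripper is mounted at the origin on the work surface. World frame = base frame: x ahead of the robot, y to its left, z up, the work surface at z = 0. Lengths are in mm, angles in degrees, forces in N, time in s.
With the tool pointing down it reaches from about 350 to 925 mm from the base axis. Payload 6.4 kg.
Tool frame: the origin (TCP) lies at the very end of the fingers, on their centre line; the grasp point (between the pads) lies 19 mm behind it (hold_point_z is the distance from the TCP to the grasp point, in mm); z points along the fingers, y is the line along which they close (so a half turn about z gives the same grasp; the last joint's range is limited). The gripper opens to 85 mm and grips with 20 to 120 N. Pads are 22 mm wide; open, the fingers measure 114 mm over their backs; the gripper's body (76 mm by 85 mm) begins 54 mm behind the grasp point. The pads swing forward as they close: fully open they stand 13 mm farther back than shut.
Start: joints at [61.358, 14.043, 89.255, -0, 76.702, -9.975], TCP at [208.041, 615.819, 231.29] pointing down, gripper open.
Joint ranges: [-179.41, 179.41], [-58.25, 129.5], [7.25, 145.43], [-54.29, 234.29], [11.92, 165.04], [-157.13, 157.13]. Speed limits (degrees/s): [147.25, 147.25, 180, 180, 180, 180].

## Interface

Orientations are given as [roll, pitch, yaw] about the fixed x, y, z axes, in that order (R = Rz(yaw) Ry(pitch) Rx(roll)).
In Python, from cell import reach, movel, move_joints, gripper_to, dwell, inverse_kinematics, state, grab_frame, Unreachable, finish_job, hold_point_z gives the robot as it stands. Calls block until the motion is done:
- reach(position, orientation): joint-space move of the TCP to a pose.
- movel(position, orientation=None, max_speed=150): straight line of the TCP; orientation=None keeps the orientation; max_speed is the mean speed in mm/s.
- move_joints(angles): joint-space move.
- gripper_to(opening, strength=None): finger opening in mm; strength is the grip in N (None keeps the last); returns when the fingers have stopped.
- dwell(seconds).
- inverse_kinematics(position, orientation): joint angles nearest the present ones, or None.
- state(): the state.
- grab_frame(name): name is "scene" or "top" or "wrist"; returns a dict with "img" (420x560x3 uint8, red, green, blue), "range_z" (420x560 float32, mm along the optical axis (not along the pixel's ray), 0 where there is no reading), "mtx" (3x3 intrinsics, pixels), "origin" and "rotation" of the camera in the world; the wrist camera has in their place "hand_eye" (4x4, takes a point from camera to tool coordinates, whose origin is the TCP and whose axes are the flange's). Camera axes: x right, y up, looking along -z (the intrinsics and any distortion apply to the point x, -y, -z); pixel columns grow to the right and rows downward; lengths in mm; the calibration is good to about 2 mm. The wrist camera is an equidistant fisheye: a pixel r from the principal point sees the ray r / f radians off the axis. A picture is of the moment at which its call begins: read the wrist's pose just before it.
A pose or a line that the arm cannot do raises Unreachable and nothing moves.
- finish_job(): hands the job in; it is judged then, once.
The state is a dict: "time": time; "joints": joint angles; "qvel": joint speeds; "joint_torque": joint torques, N m; "tcp_pos": TCP position; "eef_rot": TCP orientation; "ft_force": force on the tool from outside, world axes, zero at the start; "wrist_torque": the same for the moment, N m; "gripper_width": finger opening in mm; "grip_force": force on a finger pad.
Only numpy, scipy, OpenCV 4.12 (cv2) and the standard library are available. Lean on these libraries where they do the work, as an engineer would, in place of code of your own. Each camera call takes 0.05 s, during which the arm holds its last target. There are 200 camera calls.

## Task

We need a power reading from the small laser on the optical table. Stand the post-mounted power sensor upright on the table close in front of the laser's exit snout (within a hand's breadth), its round window squarely facing the snout and centred on the beam, and let go of it; only then draw the spring-return shutter's pull rod out of its sleeve until the black ring on the rod stands at the sleeve's mouth, and finish holding it there, since it springs shut when released. Leave everything else on the table as it is.

Things in the scene. Friction and masses are not known exactly. Their poses are not given: they have to be found in the camera images.
- laser_head: White laser head, fixed: a box 130 mm (own x) by 150 mm (own y), 125 mm high; on its -y end a black shutter box (72 x 27 mm, 125 mm high) with an aluminium snout of 32 mm diameter. Origin on the table under the beam, 12 mm behind the snout's mouth. The beam leaves along its own -y axis; the pull rod leaves the shutter box's -x side, level, and is drawn along own -x. Yaw varies by 0.3 rad.
- exit_port (a point): Centre of the mouth of the exit snout, on the beam, 90 mm above the table; axes as the laser head's (the beam leaves along -y).
- sleeve_mouth (a point): Centre of the mouth of the fixed aluminium guide sleeve (16 mm diameter, 30 mm long) from which the pull rod slides; 90 mm above the table; axes as the laser head's.
- pull_rod (a joint): How far the pull rod is drawn out of its sleeve, m; 0 at rest (shut), end stop at 0.052. Steel rod, 10 mm diameter, with a black ring 3 mm wide, hidden in the sleeve at rest; the ring's middle is at the sleeve's mouth at 0.036 (open). The spring pulls back with about 4 N at 0 and 11 N at the ring (200 N/m).
- pull_knob (a point): Black knurled knob on the rod's outer end: 18 mm diameter, 28 mm long along the rod, then a flange 25 mm diameter, 5 mm thick, at the outer end. Origin on the rod's axis in the middle of the 28 mm part, 30 mm out from the sleeve's mouth at rest, 90 mm above the table; moves with the rod. Free space below and beside it: grip from above, fingers closing along the laser head's y axis.
- sensor: Light-power sensor on a post, 117 mm high, about 0.4 kg: a black rectangular block 22 mm thick (own x), 50 mm wide (own y), 54 mm high (63 to 117 mm above the table), on a 12.7 mm steel post and a round steel base 54 mm across, 14 mm thick. Origin at the centre of the base's underside. The round window is on its own -x face. Can be gripped from above by the two sides 50 mm apart.
- sensor_window (a point): Centre of the sensor's window (25 mm diameter, steel rim), 12 mm from the post's axis on the sensor's own -x side, 90 mm above the table; axes as the sensor's.
- iris: Bystander: iris diaphragm, a round black ring of 53 mm diameter on the same kind of post and base; not to be disturbed. Origin at the centre of its underside.
- mirror: Bystander: mirror mount, two square black plates 46 mm wide with a round mirror in front and two adjuster screws behind, on the same kind of post and base; not to be disturbed. Origin at the centre of its underside.
- joystick: Bystander: stage joystick box 100 x 170 mm, 54 mm high. Origin at the centre of its underside.
- objective_can: Bystander: grey objective can, 38 mm diameter, 62 mm high, standing. Origin at the centre of its underside.
- oil_bottle: Bystander: small amber immersion-oil bottle, 26 mm diameter, 62 mm high, standing. Origin at the centre of its underside.
- ball_driver: Bystander: ball-end driver, 190 mm long, 25 mm thick, lying on the table. Origin at its middle.
- tissue_box: Bystander: lens-tissue box 85 x 120 mm, 45 mm high. Origin at the centre of its underside.
Mind the look-alikes: they are no part of the job. Leave any blue or pink look-alike of the sensor alone.

How it is judged (in metres and radians):
On the way:
1. the sensor stands released in front of the exit snout, window facing it on the beam, the shutter still shut (y of sensor_window in the frame of exit_port between -0.1 and -0.002 m and x of sensor_window in the frame of exit_port between -0.01 and 0.01 m and angle between the x axis of sensor and the y axis of laser_head, either way round below 0.22 rad and x of exit_port in the frame of sensor below -0.015 m and angle between sensor's own z axis and vertical below 0.08 rad and height (world z) of sensor below 0.004 m and linear speed of sensor below 0.02 m/s and contact force between the fingers and sensor below 0.1 N and value of joint pull_rod below 0.012 m), for 0.2 s.
At the end, for the whole second after the job is handed in: Sensor upright and released, window facing the snout 2 to 100 mm from its mouth, within 10 mm sideways of the beam and 0.22 rad of square; fingers hold the knob with the rod drawn 36 mm, give or take 5 mm (ring at the sleeve mouth), through the last second (y of sensor_window in the frame of exit_port between -0.1 and -0.002 m and x of sensor_window in the frame of exit_port between -0.01 and 0.01 m and angle between the x axis of sensor and the y axis of laser_head, either way round below 0.22 rad and x of exit_port in the frame of sensor below -0.015 m and angle between sensor's own z axis and vertical below 0.08 rad and height (world z) of sensor below 0.004 m and linear speed of sensor below 0.02 m/s and contact force between the fingers and sensor below 0.1 N and value of joint pull_rod between 0.031 and 0.041 m and contact force between the fingers and pull_rod above 4 N); the arm keeps its last pose, push and grip.
It fails at once if the shutter is opened (rod drawn more than 12 mm) while the sensor is not standing in front of the snout (value of joint pull_rod above 0.012 m and not (y of sensor_window in the frame of exit_port between -0.1 and -0.002 m and x of sensor_window in the frame of exit_port between -0.01 and 0.01 m and angle between the x axis of sensor and the y axis of laser_head, either way round below 0.22 rad and x of exit_port in the frame of sensor below -0.015 m and angle between sensor's own z axis and vertical below 0.08 rad and height (world z) of sensor below 0.004 m)).
It fails at once if another thing on the table is shifted by more than 20 mm or knocked over (distance of any of iris, mirror, joystick, objective_can, oil_bottle, ball_driver, tissue_box from where it was at the start of the episode above 0.02 m or angle between any of iris, mirror, joystick, objective_can, oil_bottle, tissue_box's own z axis and vertical above 0.3 rad).
It also fails if it takes over 51 s, if anything falls off the work surface, if the arm or the gripper's body presses on something with over 40 N, if the wrist force passes 120 N, or if a joint passes its speed limit or range.

## Working session

There is one attempt and no reset: what is moved stays moved. The work goes in short steps, each a Python script; the robot and the scene stay as the last script left them, time stands still between calls to the robot, and variables do not carry over. Pictures are saved under pics/ and viewed, at most 10 in all, crops included, and the job is handed in when it is done.

```bash
mkdir -p pics; ls
python3 - <<'E'
from cell import *
import cv2,pickle,numpy as np
d={}
for n in ("scene","top"):
    f=grab_frame(n); d[n]=f
    cv2.imwrite(f"pics/{n}0.png",cv2.cvtColor(f["img"],cv2.COLOR_RGB2BGR))
    print(n,np.round(f["mtx"],1).tolist(),f["origin"],np.round(f["rotation"],3).tolist(),[k for k in f])
pickle.dump(d,open("f0.pkl","wb"))
E
```

```text
pics
scene [[531.8, 0.0, 268.1], [0.0, 531.8, 212.1], [0.0, 0.0, 1.0]] [1437.58734064  193.5048604  1146.45043652] [41.715, 0.468, 102.823] ['img', 'range_z', 'mtx', 'origin', 'rotation']
top [[390.9, 0.0, 280.8], [0.0, 390.9, 201.9], [0.0, 0.0, 1.0]] [ 399.89464349   -5.53223402 1306.20370408] [7.212, 0.722, -90.124] ['img', 'range_z', 'mtx', 'origin', 'rotation']
```

View pics/scene0.png

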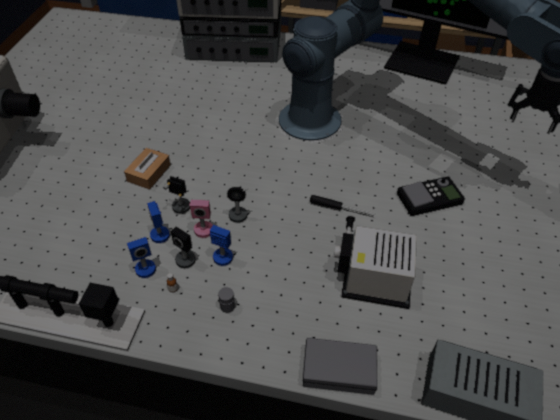

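View pics/top0.png

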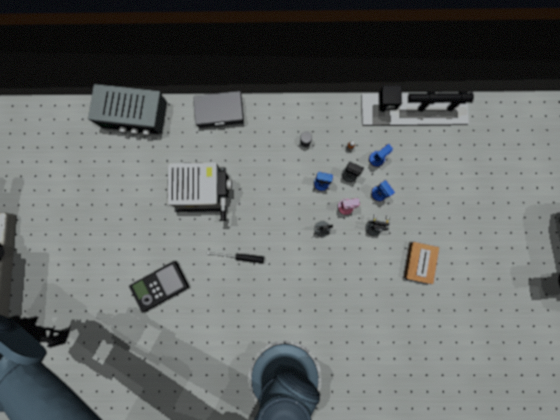

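```bash
cat > h.py <<'E'
import numpy as np,cv2,pickle
from scipy.spatial.transform import Rotation as R
def cloud(f):
    K=f["mtx"];z=f["range_z"];v,u=np.mgrid[:z.shape[0],:z.shape[1]]
    p=np.stack([(u-K[0,2])/K[0,0]*z,-(v-K[1,2])/K[1,1]*z,-z],-1)
    return p@R.from_euler("xyz",f["rotation"],degrees=True).as_matrix().T+f["origin"]
def rect(xy):
    c,s,a=cv2.minAreaRect(xy.astype(np.float32)); return np.round(c,1),np.round(s,1),round(a,1)
E
python3 - <<'E'
from h import *
d=pickle.load(open("f0.pkl","rb"))
for n,bl,bs in (("top",(160,235,150,235),(340,366,155,185)),("scene",(335,420,215,305),(168,197,225,270))):
    f=d[n];P=cloud(f);I=f["img"].astype(int)
    t=P[(abs(P[...,2])<15)&(f["range_z"]>0)];print(n,"table z",np.median(t[:,2]))
    def sub(b): s=np.s_[b[2]:b[3],b[0]:b[1]]; return P[s].reshape(-1,3),I[s].reshape(-1,3)
    p,c=sub(bl); hi=p[:,2]>112; print("laser all top",rect(p[hi,:2]),np.median(p[hi,2]))
    w=hi&(c.sum(1)>200);print("white",rect(p[w,:2]),w.sum()); b=hi&(c.sum(1)<150);print("black",rect(p[b,:2]),b.sum())
    q=p[(p[:,2]>75)&(p[:,2]<112)&(p[:,0]<np.median(p[w,0])-65)];
    if len(q):print("knob?",len(q),rect(q[:,:2]),np.round(q.mean(0)))
    p,c=sub(bs);hi=(p[:,2]>100); print("sensor top",rect(p[hi,:2]),hi.sum(),p[:,2].max())
    lo=(p[:,2]>5)&(p[:,2]<25);print("base",rect(p[lo,:2]),lo.sum())
f=d["scene"];a=cv2.resize(f["img"][130:310,110:270],(640,720))[:600]
b=cv2.resize(f["img"][200:310,310:430],(640,587))
g=lambda x:cv2.cvtColor(np.clip(x*1.6,0,255).astype(np.uint8),cv2.COLOR_RGB2BGR)
a=cv2.resize(f["img"][130:310,110:270],(400,450),interpolation=2);b=cv2.resize(f["img"][200:310,310:430],(400,367),interpolation=2)
c=np.zeros((450,800,3),np.uint8);c[:,:400]=g(a);c[:367,400:]=g(b);cv2.imwrite("pics/crop1.png",c)
E
```

```text
top table z 0.7408055904547837
laser all top (array([562.5, 164.8]), array([437.8, 173.7]), 68.0) 126.09913845890856
white (array([562.5, 164.8]), array([437.8, 173.7]), 68.0) 2111
black (array([611. , 190.8]), array([73.2, 24.1]), 1.2) 34
knob? 86 (array([518.9, 190.9]), array([45. , 21.1]), 0.1) [516. 191.  97.]
sensor top (array([ 544.4, -109.6]), array([ 50.3, 352.6]), 46.1) 151 1306.203704081741
base (array([ 673. , -232.5]), array([86.4, 93. ]), 84.8) 132
scene table z -1.7807220400231927
laser all top (array([989.9, 276.3]), array([892.4, 180.6]), 1.0) 123.6278307040775
white (array([989.9, 276.3]), array([892.4, 180.6]), 1.0) 2434
black (array([998.7, 268.8]), array([875.4, 163.9]), 0.9) 500
knob? 126 (array([523.5, 196.2]), array([56.8, 24. ]), 6.8) [519. 193.  94.]
sensor top (array([1032.4,   -8.7]), array([904.7,  45.3]), 29.4) 209 1146.4504365219914
base (array([ 621.8, -241.7]), array([141.5,  78.2]), 18.3) 279
```

View pics/crop1.png

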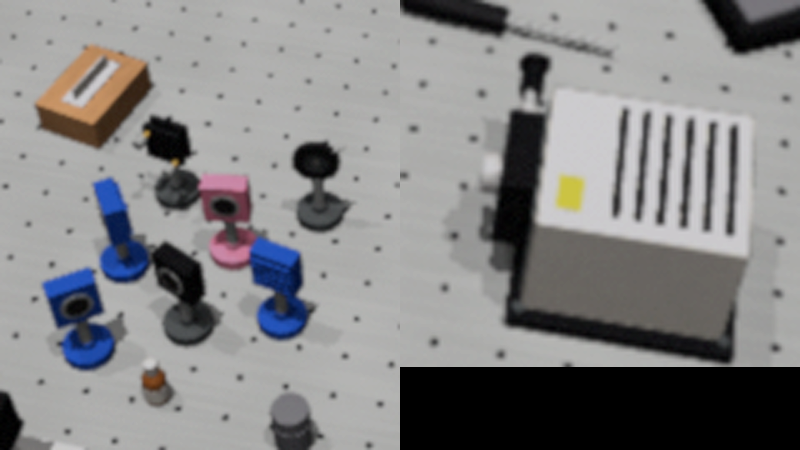

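Run:
```python
from h import *
d=pickle.load(open("f0.pkl","rb"))
for n,bl,bs in (("top",(160,240,150,235),(338,366,155,188)),("scene",(325,420,205,305),(168,200,225,270))):
    f=d[n];P=cloud(f);I=f["img"].astype(int)
    def sub(b):
        s=np.s_[b[2]:b[3],b[0]:b[1]]; p,c=P[s].reshape(-1,3),I[s].reshape(-1,3);k=p[:,2]<200;return p[k],c[k]
    p,c=sub(bl); hi=(p[:,2]>118)&(p[:,2]<132); print(n,"laser all top",rect(p[hi,:2]),hi.sum())
    w=hi&(p[:,1]>212);print(" white",rect(p[w,:2]),w.sum())
    m=(p[:,2]>60)&(p[:,2]<112)
    q=p[m&(p[:,0]<550)];print(" knob",len(q),np.round(q[np.argsort(q[:,0])][::12],0).tolist())
    q=p[m&(p[:,1]<174)];print(" snout",len(q),np.round(q[:],0).tolist()[:25])
    p,c=sub(bs);k=(c.max(1)-c.min(1)<30);p=p[k];hi=(p[:,2]>108)&(p[:,2]<125); print(" sensor top",rect(p[hi,:2]),hi.sum())
    lo=(p[:,2]>7)&(p[:,2]<22);print(" base",rect(p[lo,:2]),lo.sum(),cv2.minEnclosingCircle(p[lo,:2].astype(np.float32)))
    g=(P[...,2]>20)&(P[...,2]<200)&(P[...,0]>350)&(P[...,0]<950)&(P[...,1]>-450)&(P[...,1]<50)
    _,L,s,_=cv2.connectedComponentsWithStats(g.astype(np.uint8))
    for i in range(1,len(s)):
        if s[i,4]>15: print("  obj",np.round(P[L==i].mean(0)),np.round(P[L==i].min(0)),np.round(P[L==i].max(0)),I[L==i].mean(0).round())
```

```text
top laser all top (array([610.1, 268.6]), array([130.6, 181.5]), 0.9) 2193
 white (array([609.9, 285.3]), array([131.1, 147.4]), 0.5) 1926
 knob 193 [[496.0, 197.0, 103.0], [500.0, 185.0, 102.0], [506.0, 186.0, 98.0], [512.0, 195.0, 100.0], [519.0, 196.0, 97.0], [525.0, 199.0, 98.0], [532.0, 187.0, 92.0], [541.0, 188.0, 91.0], [544.0, 280.0, 97.0], [544.0, 303.0, 96.0], [545.0, 297.0, 67.0], [545.0, 322.0, 93.0], [545.0, 276.0, 62.0], [546.0, 240.0, 109.0], [546.0, 229.0, 107.0], [547.0, 196.0, 100.0], [550.0, 208.0, 98.0]]
 snout 34 [[625.0, 171.0, 104.0], [626.0, 169.0, 100.0], [621.0, 171.0, 107.0], [622.0, 168.0, 104.0], [624.0, 167.0, 88.0], [618.0, 171.0, 104.0], [618.0, 168.0, 107.0], [622.0, 168.0, 84.0], [614.0, 170.0, 109.0], [615.0, 168.0, 106.0], [617.0, 166.0, 93.0], [612.0, 174.0, 105.0], [611.0, 170.0, 108.0], [612.0, 167.0, 107.0], [615.0, 167.0, 89.0], [609.0, 174.0, 105.0], [608.0, 170.0, 108.0], [608.0, 167.0, 107.0], [611.0, 167.0, 91.0], [606.0, 174.0, 104.0], [606.0, 171.0, 103.0], [606.0, 168.0, 103.0], [608.0, 167.0, 89.0], [602.0, 174.0, 105.0], [603.0, 171.0
[... 2569 characters left out ...]
 603. -309.   95.] [ 568. -336.   20.] [ 622. -292.  122.] [24. 40. 77.]
  obj [ 556. -201.   90.] [ 537. -229.   20.] [ 566. -176.  121.] [72. 50. 58.]
  obj [ 637. -121.   93.] [ 617. -150.   20.] [650. -97. 120.] [21. 38. 75.]
  obj [ 666. -215.   93.] [ 639. -246.   21.] [ 682. -192.  120.] [20. 20. 20.]
  obj [ 717. -308.   92.] [ 691. -336.   20.] [ 736. -286.  121.] [26. 37. 63.]
  obj [ 757. -218.   41.] [ 741. -231.   21.] [ 768. -207.   63.] [72. 60. 51.]
  obj [ 894. -330.  116.] [ 855. -369.   20.] [ 918. -304.  140.] [11. 11. 12.]
  obj [ 890. -419.  112.] [ 870. -450.   86.] [ 902. -394.  123.] [16. 16. 16.]
  obj [780. -68.  51.] [756. -89.  20.] [794. -52.  66.] [55. 54. 56.]
```

Run:
```python
from h import *
from cell import *
d=pickle.load(open("f0.pkl","rb"))
for n in d:
    P=cloud(d[n]).reshape(-1,3)
    q=P[(P[:,2]>70)&(P[:,2]<112)&(P[:,1]<173)&(P[:,1]>150)&(P[:,0]>570)&(P[:,0]<660)]
    print(n,"snout",len(q),q.min(0).round(1),q.max(0).round(1),q.mean(0).round(1))
    k=P[(P[:,2]>75)&(P[:,2]<112)&(P[:,1]<215)&(P[:,1]>165)&(P[:,0]>480)&(P[:,0]<540)]
    print(" knob",k.min(0).round(1),k.max(0).round(1)); k=k[(k[:,0]>502)&(k[:,0]<530)];print("  body",k.min(0).round(1),k.max(0).round(1))
    w=P[(P[:,2]>118)&(P[:,2]<132)&(P[:,0]>520)&(P[:,0]<700)&(P[:,1]<203)&(P[:,1]>150)];print(" shutter",rect(w[:,:2]),len(w))
print(state()["eef_rot"])
for nm,p,ys in (("s",[659,-219,73],(-24,156)),("t",[613,104,73],(90,-90)),("k",[514,192,71],(0,180))):
    for y in ys:
        q=inverse_kinematics(p,[180,0,y]);print(nm,y,None if q is None else np.round(q))
```

```text
scene snout 26 [598.3 167.8  83.1] [630.1 172.8 106.6] [617.  170.4  97.9]
 knob [495.9 181.   81.2] [538.5 205.  105.2]
  body [502.5 184.1  81.6] [529.9 202.8 105.2]
 shutter (array([612. , 190.9]), array([23.8, 73. ]), 89.6) 211
top snout 29 [597.6 166.3  84.1] [625.6 172.1 108.7] [610.8 168.6  99.2]
 knob [496.4 180.3  88.1] [538.1 201.4 105.4]
  body [502.6 183.2  91.1] [528.5 199.3 105.4]
 shutter (array([610.4, 190.5]), array([23.7, 72.4]), 89.3) 186
[-1.79897393e+02 -1.74358829e-02  1.61335713e+02]
s -24 [-28.  29.  87.  -0.  64.  86.]
s 156 [-28.  29.  87.   0.  64. -94.]
t 90 [-1. 21. 99. -0. 60. -1.]
t -90 None
k 0 [  9.  12. 110.  -0.  58.  99.]
k 180 [  9.  12. 110.   0.  58. -81.]
```

Run:
```python
from cell import *
import cv2,numpy as np
o=[180,0,-23.5]
gripper_to(85,60)
reach([659,-219,260],o)
f=grab_frame("wrist");cv2.imwrite("pics/w1.png",cv2.cvtColor(f["img"],cv2.COLOR_RGB2BGR))
movel([659,-219,73],o,100)
s0=state()
print(gripper_to(30,60));s=state()
print(s0["time"],s["time"],s["tcp_pos"],s["gripper_width"],s["grip_force"],s["ft_force"]-np.array(s0["ft_force"]))
```

```text
False
5.7 6.1167 [ 659.16183752 -219.65398058   73.5729687 ] 49.6937834094525 62.22239971160889 [-1.51579757 -1.19204397  2.61187027]
```

View pics/w1.png

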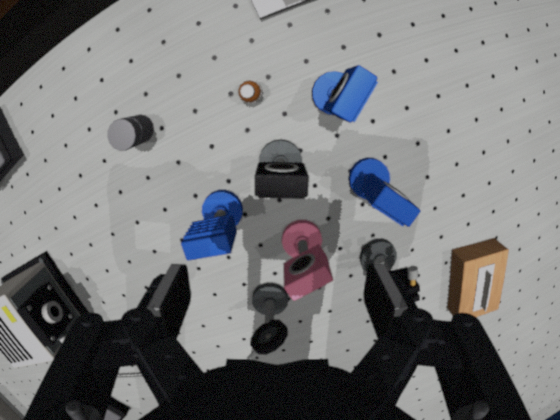

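Run:
```python
from cell import *
from h import *
o=[180,0,-23.5];t=[180,0,90.8]
movel([659,-219,250],o,150); a=np.array(state()["ft_force"])
reach([612.6,110,250],t)
movel([612.6,110,90],t,120)
movel([612.6,110,74],t,25); s=state()
print(s["time"],s["tcp_pos"],s["gripper_width"],s["grip_force"],a,s["ft_force"])
f=grab_frame("top");P=cloud(f)
pickle.dump(f,open("f1.pkl","wb"))
for n in("scene","top"):
    f=grab_frame(n);P=cloud(f).reshape(-1,3)
    q=P[(P[:,2]>85)&(P[:,2]<112)&(P[:,1]<173)&(P[:,1]>150)&(P[:,0]>570)&(P[:,0]<660)];print(n,"snout",len(q),q.min(0).round(1),q.max(0).round(1))
    b=P[(P[:,2]>5)&(P[:,2]<22)&(P[:,1]<145)&(P[:,1]>70)&(P[:,0]>560)&(P[:,0]<670)];print(" base",len(b),b.min(0).round(1),b.max(0).round(1))
    c=cv2.resize(f["img"][210:330,290:430] if n=="scene" else f["img"][150:230,190:290],(400,340),interpolation=2)
    o_=c if n=="scene" else np.hstack([o_,c])
cv2.imwrite("pics/p1.png",cv2.cvtColor(o_,cv2.COLOR_RGB2BGR))
```

```text
11.0833 [612.6738108  110.00117006  73.95324408] 49.11464700362128 61.98019623756409 [ 0.1112773   0.05437493 -4.2126485 ] [-0.64378167  0.03228862 -5.47110718]
scene snout 25 [600.9 167.9  85.8] [629.4 172.8 106.1]
 base 248 [580.4  75.6   5.2] [645.  144.6  21.8]
top snout 4 [610.7 166.8  89.4] [614.6 173.  111.7]
 base 1 [598.2  70.3   5.5] [598.2  70.3   5.5]
```

View pics/p1.png

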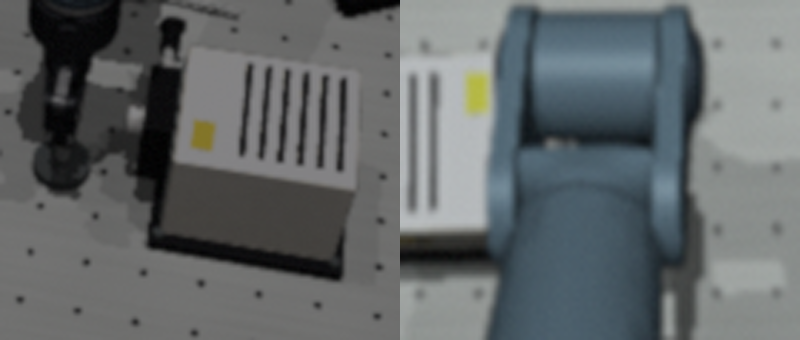

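Run:
```python
from cell import *
from h import *
t=[180,0,90.8]
f0=state()["ft_force"][2];z=74
while z>70.5:
    z-=0.4; movel([612.6,110,z],t,10); dwell(.1); s=state(); print(round(z,1),round(s["tcp_pos"][2],2),round(s["ft_force"][2],1))
    if s["ft_force"][2]>f0+4: break
gripper_to(85,60); dwell(.1)
movel([612.6,110,210],t,120)
k=[180,0,0.8]
q=inverse_kinematics([515.5,191.5,200],k); print(q)
reach([515.5,191.5,200],k); print(state()["time"])
for n in("scene","top"):
    f=grab_frame(n);P=cloud(f).reshape(-1,3);pickle.dump(f,open(f"f2{n}.pkl","wb"))
    q=P[(P[:,2]>75)&(P[:,2]<112)&(P[:,1]<173)&(P[:,1]>150)&(P[:,0]>570)&(P[:,0]<660)];print(n,"snout",len(q),q.min(0).round(1),q.max(0).round(1))
    b=P[(P[:,2]>110)&(P[:,2]<125)&(P[:,1]<145)&(P[:,1]>70)&(P[:,0]>560)&(P[:,0]<670)];print(" sensor",len(b),rect(b[:,:2]) if len(b)>3 else b, np.median(b[:,2]))
    c=cv2.resize(f["img"][210:330,290:430] if n=="scene" else f["img"][150:230,190:290],(400,340),interpolation=2)
    o_=c if n=="scene" else np.hstack([o_,c])
f=grab_frame("wrist");o_=np.hstack([o_[:,:400],cv2.resize(f["img"],(400,340))])
cv2.imwrite("pics/p2.png",cv2.cvtColor(o_,cv2.COLOR_RGB2BGR))
```

```text
73.6 73.65 -4.1
73.2 73.54 -1.0
72.8 73.46 4.4
[ 8.56395787e+00  2.42507993e+00  1.05574394e+02 -2.54444375e-14
  7.20005260e+01  9.77639579e+01]
15.65
scene snout 26 [599.6 167.9  87.9] [629.1 172.7 109.2]
 sensor 153 (array([616.9, 112.2]), array([24.6, 52.4]), 89.9) 115.21089200865367
top snout 27 [596.9 166.6  86.8] [626.1 172.2 107.9]
 sensor 132 (array([614.7, 110.5]), array([47.4, 25. ]), 0.7) 116.89614516223867
```

View pics/p2.png

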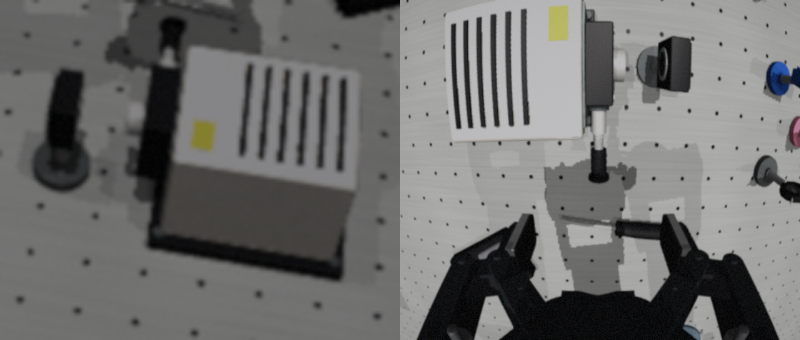

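Run:
```python
from cell import *
from h import *
k=[180,0,0.8];x,y=515.5,191.5
gripper_to(60,60)
movel([x,y,71],k,100); a=state()
gripper_to(5,100); s=state()
print(a["tcp_pos"],s["time"],s["tcp_pos"],s["gripper_width"],s["grip_force"],a["ft_force"],s["ft_force"])
if 14<s["gripper_width"]<21:
    for d in (9,20,30,36):
        movel([x-d,y-.014*d,71],k,40); dwell(.2); s=state()
        print(d,s["tcp_pos"].round(2) if hasattr(s["tcp_pos"],"round") else s["tcp_pos"],s["gripper_width"],np.round(s["ft_force"],1))
        if d==9 and abs(s["ft_force"][0]-a["ft_force"][0])<2: print("no spring force");break
f=grab_frame("scene");pickle.dump(f,open("f3.pkl","wb"));P=cloud(f).reshape(-1,3);print(state()["time"])
b=P[(P[:,2]>110)&(P[:,2]<125)&(P[:,1]<145)&(P[:,1]>70)&(P[:,0]>560)&(P[:,0]<670)];print(" sensor",rect(b[:,:2]))
c=cv2.resize(f["img"][190:290,310:430],(720,600),interpolation=2)
w=grab_frame("wrist")
cv2.imwrite("pics/p3.png",cv2.cvtColor(np.hstack([cv2.resize(c,(400,340)),cv2.resize(w["img"][60:270,180:420],(400,340),interpolation=2)]),cv2.COLOR_RGB2BGR))
```

```text
[516.14153963 191.60107949  71.78109556] 18.1 [515.64440216 190.5177403   71.612087  ] 15.18009081848321 97.44933128356934 [0.64391146 1.02736558 0.42390194] [-3.41775459 -5.06385789  4.53502918]
9 [508.34 190.42  71.72] 15.415534450311007 [ 5.4 -3.9 -1.4]
20 [497.85 190.26  71.74] 15.190245919462463 [ 7.  -3.7 -3.3]
30 [488.26 190.13  71.75] 14.995225450835173 [10.  -4.  -5.7]
36 [482.55 190.06  71.78] 15.198657081255044 [10.3 -4.6 -5.7]
20.45
 sensor (array([617.7, 113.7]), array([25.4, 51.6]), 84.1)
```

View pics/p3.png

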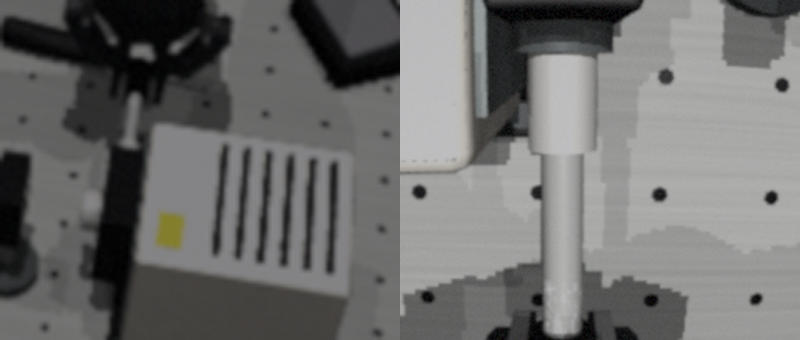

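Run:
```python
from cell import *
from h import *
k=[180,0,0.8];x,y=515.5,191.5;out=[]
for d in (36,37.5,39,40,41):
    movel([x-d,y-.014*d,71],k,20); dwell(.2); s=state()
    w=grab_frame("wrist")["img"]
    col=w[90:240,275:280].mean((1,2)).round().astype(int)
    print(d,round(s["tcp_pos"][0],2),np.round(s["ft_force"],1),col[20:90].tolist())
    out.append(cv2.resize(w[80:220,247:307],(160,373)))
    if d>36 and (col[45:85]<45).sum()>=2: break
cv2.imwrite("pics/p4.png",cv2.cvtColor(np.hstack(out),cv2.COLOR_RGB2BGR));print(s["time"])
```

```text
36 482.58 [10.1 -4.6 -5. ] [189, 188, 189, 189, 189, 189, 189, 189, 189, 189, 189, 189, 189, 190, 189, 190, 189, 189, 190, 189, 189, 190, 189, 190, 190, 189, 190, 190, 190, 190, 190, 190, 190, 190, 189, 190, 189, 190, 189, 190, 189, 190, 189, 190, 188, 184, 180, 179, 179, 179, 179, 178, 179, 179, 179, 178, 178, 178, 177, 177, 178, 178, 178, 177, 177, 177, 176, 176, 176, 177]
37.5 481.12 [10.5 -4.  -6.2] [189, 189, 188, 189, 189, 188, 189, 188, 189, 189, 188, 189, 189, 188, 189, 189, 189, 189, 189, 189, 189, 189, 189, 189, 189, 189, 188, 189, 189, 188, 189, 189, 189, 189, 189, 189, 190, 190, 190, 190, 189, 185, 181, 180, 179, 179, 179, 179, 179, 178, 177, 179, 177, 178, 178, 178, 177, 178, 177, 177, 177, 177, 177, 177, 176, 176, 177, 177, 176, 177]
39 479.71 [10.  -4.5 -7.6] [188, 189, 189, 188, 189, 188, 189, 188, 188, 189, 189, 189, 189, 189, 189, 189, 189, 189, 188, 189, 189, 189, 189, 189, 189, 189, 189, 189, 190, 189, 189, 188, 189, 190, 189, 189, 181, 147, 86, 54, 96, 142, 172, 179, 179, 179, 180, 179, 179, 178, 177, 177, 178, 177, 177, 177, 177, 177, 177, 177, 175, 177, 178, 177, 176, 175, 176, 177, 177, 176]
40 478.72 [11.8 -4.6 -6.3] [188, 189, 189, 189, 189, 189, 189, 189, 189, 188, 188, 188, 189, 190, 189, 189, 189, 188, 189, 189, 189, 189, 189, 189, 189, 189, 189, 189, 189, 190, 189, 189, 190, 189, 177, 123, 55, 28, 27, 62, 122, 165, 177, 179, 180, 179, 179, 180, 179, 179, 179, 178, 178, 178, 178, 178, 177, 177, 177, 177, 176, 177, 177, 176, 177, 176, 176, 176, 176, 176]
22.45
```

View pics/p4.png

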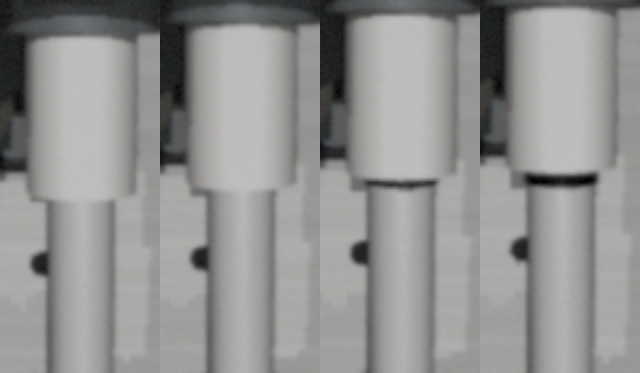

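Run:
```python
from cell import *
from h import *
dwell(1.0); s=state()
w=grab_frame("wrist")["img"]; col=w[90:240,275:280].mean((1,2)).round().astype(int)[50:66]
P=cloud(grab_frame("scene")).reshape(-1,3)
b=P[(P[:,2]>112)&(P[:,2]<125)&(P[:,1]<145)&(P[:,1]>70)&(P[:,0]>560)&(P[:,0]<670)]
print(col,s["tcp_pos"],s["grip_force"],s["ft_force"],rect(b[:,:2]))
if 15<(s["grip_force"]) and col.min()<60: print(finish_job())
```

```text
[189 189 189 189 177 123  56  30  30  62 122 165 177 178 179 179] [478.74808231 190.02432009  71.80021415] 97.77982234954834 [11.59046736 -4.28910627 -7.26528602] (array([617.3, 113.6]), array([54. , 21.6]), 0.5)
the job is handed in; nothing more can be done
None
```

I handed the job in at about 24 s with the sensor standing released in front of the snout, about 45 mm from its mouth and about 3 mm off the beam, and the gripper holding the shutter rod with its black ring at the sleeve's mouth; the verdict was not reported back.

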